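# Switch the cell sorter's seesaw gate and feed the waiting cells down the other chute

## Robot

A 6-joint arm with a two-finger parallel gripper is mounted at the origin on the work surface. World frame = base frame: x ahead of the robot, y to its left, z up, the work surface at z = 0. Lengths are in m, angles in rad, forces in N, time in s.
With the tool pointing down it reaches from about 0.4 to 0.825 m from the base axis. Payload 7 kg.
Tool frame: the origin (TCP) lies midway between the tips of the shut fingers; the grasp point (between the pads) lies arm.hold_point_z behind it (arm.hold_point_z is the distance from the TCP to the grasp point, in m); z points along the fingers, y is the line along which they close (so a half turn about z gives the same grasp; the last joint's range is limited). The gripper opens to 88 mm and grips with 3 to 60 N. Pads are 19 mm wide; open, the fingers measure 130 mm over their backs; the gripper's body (78 mm by 193 mm) begins 47 mm behind the grasp point.
Start: joints at [1.459, 0.359, 0.012, 0, -1.224, -0.288], TCP at [0.263, 0.622, 0.188] pointing down, gripper open.
Joint ranges: [-3.07, 3.07], [-1.43, 2.12], [-1.02, 1.25], [-3.03, 1.67], [-3.05, -0], [-3.03, 3.03]. Speed limits (rad/s): [2.39, 2.39, 3.01, 3.14, 3.14, 3.14].

## Interface

Orientations are given as [roll, pitch, yaw] about the fixed x, y, z axes, in that order (R = Rz(yaw) Ry(pitch) Rx(roll)).
In Python, from station import arm gives the robot as it stands.
- The arm moves only by the shell command python3 -m crank 'ROWS' [OPENING] [FORCE]. ROWS is JSON, a list that holds one entry, the list of rows, each a list of 4 numbers: the shift along the tool's x, y, z in units of 25 mm (1.0 is 25 mm), then the turn about the tool's z in units of 5 degrees (1.0 is 5 degrees). A call has 1 to 12 rows; each row is the pose to reach, as a shift and turn from the pose commanded when the call began, along the tool's axes at that moment; what a row does not reach only later rows make up. A row lasts 1/8 s, in which the tool goes at most 62.5 mm and 10.7 degrees, less where a joint would pass 70% of its speed; a pose out of reach is approached as far as the arm can. A call with a gripper value outside its range is refused whole. OPENING is the closure, from 0 (fully open) to 1 (shut), set as the call begins (- or left out, the last holds). The fingers move at their own pace and stop on an object; FORCE is the grip in N (left out, the last holds). Time passes only in rows, so rows that repeat a pose let the fingers close. It gives the time, the measured TCP pose, the force, the opening and the grip force at its end, in the units of the state.
- arm.get_state(): the state, without advancing time (a new reading comes with each control period).
- arm.grab_frame(name): name is "scene" or "side" or "wrist"; returns (picture, depth): 480x640x3 uint8, red, green, blue; 480x640 float32, m along the optical axis (not along the pixel's ray), 0 where there is no reading.
- arm.get_calibration(name): a dict with "mtx" (3x3 intrinsics, pixels), "R" (3x3) and "t" (3): a world point X has camera coordinates R X + t; the wrist camera has in their place "mount" (4x4, takes a point from camera to tool coordinates, whose origin is the TCP and whose axes are the flange's). Camera axes: x right, y down, z forward; pixel columns grow to the right and rows downward; lengths in m; the calibration is good to about 2 mm. A picture is of the moment at which its call begins: read the wrist's pose just before it. get_calibration takes no time and is no camera call.
- arm.job_done(): hands the job in; it is judged then, once.
Trained networks look in the newest picture that a camera, given by its name, has taken for a name from the list of things; names that differ only in an ending like _2 or _b are one class to them, and where a whole thing is asked for, a point or a joint stands for the part that bears it (a point fixed in the world has none). Each returns a list of dicts, best first, with "score" (0 to 1); they miss things now and then, are a little off and sometimes report something else, mostly with a low value. They report only what shows in the picture. A call takes as long as a camera call. They do not tell look-alikes from the thing itself.
- arm.recognise(thing, camera): "extent" ([left, top, width, height] in pixels, round what is visible of it).
- arm.trace(thing, camera): "mask" (480x640 bool, what is visible of it) and "extent" ([left, top, width, height] in pixels, round what is visible of it).
The state is a dict: "t": time; "q": joint angles; "qd": joint speeds; "joint_efforts": joint torques, N m; "eef_pos": TCP position; "ee_rot": TCP orientation; "force": force on the tool from outside, world axes, zero at the start; "moment": the same for the moment, N m; "width": finger opening in m; "gripper_force": force on a finger pad.
Only numpy, scipy, OpenCV 4.12 (cv2) and the standard library are available. Lean on these libraries where they do the work, as an engineer would, in place of code of your own. Each camera call takes 0.05 s, during which the arm holds its last target. There are 200 camera calls.

## Task

The two cells waiting in the infeed rack of the cell sorter belong in the tray that the gate is not set to. With a fingertip, rock the seesaw gate over its pivot to its other side, and only then push both cells out of the rack over its crest so that they run down the newly opened chute into that catch tray. Just push: do not squeeze, lift or carry the cells; leave the gate fully over on its new side, the earlier sorted cells in their trays and the other things on the bench undisturbed.

Things in the scene. Friction and masses are not known exactly. Their poses are not given: they have to be found in the camera images.
- sorter: Fixed sorter for cylindrical cells on a base plate 190 x 430 mm (x -110 to 80, y -205 to 225). Origin on the bench under the middle of the gate's pivot; at yaw 0 x points away from the robot, y left along the lane. Figures of all its parts are mm in this frame. The lane runs between clear upright cheeks, inner faces x = +-35.5, tops z = 117 for y -50 to 102, lower elsewhere.
- crest (a point): Crest of the infeed rack, mid-lane, x 0, y 42, z 104.5 mm. The rack is a steel plate 70 mm wide; from the crest it falls gently (0.06 rad) back to its open rear end, and more steeply (0.23 rad) towards the gate to its nose at y 14, z 98. A cell whose centre is pushed beyond the crest rolls on by itself and drops off the nose on to the gate.
- rack_end (a point): Middle of the rack's open rear end, x 0, y 98, z 101 mm. Two vertical stop pins of 6 mm diameter, tops at z 111.5, stand at x = +-27, y 91 and keep the cells from rolling back. Between the pins (48 mm clear) and behind the end it is free from above, so a fingertip can go down behind the rear cell and push towards -y. Below, behind the end, is only the left chute (z under 50).
- throat (a point): Middle of the upper edge of a clear plate across the lane over the gate, y -11 to -8, z 94 to 119 mm. It stops the cells, which drop one at a time on to the gate and roll off the gate's low end: the left chute runs back under the rack to the left tray, the right chute to the right tray.
- gate (a joint): Seesaw gate: a 68 x 120 mm plate in the lane below the rack's nose, on a shaft along x at y 0, z 68 mm. A steel weight above the pivot, on the far side (x 45 to 79, up to z 145), keeps it toppled on one end or the other. Rad: +0.34 left end up, right end down (cells go right); -0.34 the reverse. Starts on either side. 1 to 2 N down on the raised pad rocks it; past level it falls over by itself.
- pad_left (a point): Middle of the top face of the left finger pad on the gate's rocker bar, which lies outside the cheek on the robot's side: pad 34 mm (x) by 30 mm (y), 9 mm thick, at sorter x -85 and 50 mm left (+y) of the pivot; free above. Its top is at z 90 mm when raised, 57 when lowered on its bump stop.
- pad_right (a point): The same for the right finger pad, 50 mm to the right (-y) of the pivot.
- cell_rear: Waiting cylindrical cell in a blue sleeve, 18 mm diameter, 65 mm long, about 46 g, lying across the lane in the infeed rack, the rearmost, against the stop pins (centre about y = 79, z = 111 mm in the sorter's frame). Origin at its centre, its x along its axis; rolls freely.
- cell_front: Waiting cylindrical cell in a blue sleeve, 18 mm diameter, 65 mm long, about 46 g, lying across the lane in the infeed rack, in front of cell_rear and touching it (centre about y = 60, z = 112 mm in the sorter's frame). Origin at its centre, its x along its axis; rolls freely.
- tray_left (a point): Middle of the inner floor of the left catch tray, the open grey tray at the end of the left chute: inside 80 mm (x) by 78 mm (y), walls 30 mm high, end wall 46 mm; centre at sorter y = 173 mm, floor at z = 7 mm.
- cell_left: A cell sorted earlier, the same kind, lying in the left catch tray; it may be nudged by arriving cells but stays in its tray. Origin at its centre.
- tray_right (a point): Middle of the inner floor of the right catch tray, the open grey tray at the end of the right chute: inside 80 mm (x) by 78 mm (y), walls 30 mm high, end wall 46 mm; centre at sorter y = -153 mm, floor at z = 7 mm.
- cell_right: A cell sorted earlier, the same kind, lying in the right catch tray; it may be nudged by arriving cells but stays in its tray. Origin at its centre.
- pliers: Pliers with yellow handles, 160 x 57 x 14 mm, lying beyond the sorter; origin near the hinge, on the bench. Bystander.
- cutters: Side cutters with yellow handles, 130 x 57 x 14 mm, on the bench to the right. Bystander.
- screwdriver: Screwdriver, 160 mm long, lying on the robot's side of the sorter, left part. Bystander.
- board: Blue circuit board 60 x 85 x 4 mm with a 20 mm high relay, lying beyond the right end of the sorter. Bystander.
- solvent: White dispenser bottle, 48 mm diameter, 120 mm high, standing to the left. Bystander.
- tape: Roll of amber tape, 76 mm diameter, 19 mm high, lying to the left. Bystander.
- enclosure: White plastic enclosure 72 x 100 x 28 mm on the bench to the right. Bystander.
There are look-alikes about, which are no part of the job. Leave any green or white look-alike of the cell_front alone.

How it is judged:
By the outcome, as a careful person would: the job done as asked, in the order asked, and still so for the second after the job is handed in, with the robot touching nothing.
It also fails if it takes over 38 s, if anything falls off the work surface, if the arm or the gripper's body presses on something with over 40 N, if the wrist force passes 120 N, or if a joint passes its speed limit or range.

## Working session

There is one attempt and no reset: what is moved stays moved. The work goes in short steps, Python scripts to look and compute and a shell command to move; the robot and the scene stay as the last step left them, time stands still between calls to the robot, and variables do not carry over. Pictures are saved under pics/ and viewed, at most 10 in all, crops included, and the job is handed in when it is done.

```bash
mkdir -p pics; ls
python3 - <<'E'
from station import arm
import cv2,numpy as np
s=arm.get_state();print(s['t'],s['eef_pos'],s['ee_rot'],s['width'],arm.hold_point_z)
for n in('scene','side'):
    p,d=arm.grab_frame(n);cv2.imwrite(f'pics/{n}0.png',p[:,:,::-1]);np.save(f'pics/{n}d.npy',d)
    c=arm.get_calibration(n);print(n,c)
    for th in('sorter','gate','cell_rear','tray_left','tray_right','pad_left'):
        try:
            for r in arm.recognise(th,n)[:4]:print(th,round(r['score'],2),r['extent'])
        except Exception as e:print(th,e)
E
```

```text
pics
0.0 [0.26253581 0.62123988 0.18702652] [ 3.13994094e+00 -1.34126553e-04 -3.99937107e-01] 0.08734684569503547 0.0188
scene {'mtx': array([[453.43734271,   0.        , 325.1257178 ],
       [  0.        , 453.43734271, 243.41945716],
       [  0.        ,   0.        ,   1.        ]]), 'R': array([[-0.44351134,  0.89603167, -0.02061387],
       [ 0.49116753,  0.22374748, -0.84183818],
       [-0.74970137, -0.38348964, -0.53933621]]), 't': array([ 0.23733021, -0.16309138,  1.6179777 ])}
sorter 0.64 [206.7, 228.9, 165.8, 80.0]
gate 0.72 [252.2, 232.7, 65.6, 31.8]
cell_rear 0.62 [301.4, 236.2, 15.6, 13.6]
cell_rear 0.53 [186.3, 275.8, 41.0, 21.3]
tray_left 0.68 [209.2, 227.1, 162.9, 81.2]
tray_right 0.67 [205.3, 229.2, 169.8, 79.8]
pad_left 0.96 [252.9, 231.5, 64.0, 36.5]
side {'mtx': array([[529.86458362,   0.        , 317.34276207],
       [  0.        , 529.86458362, 238.4993726 ],
       [  0.        ,   0.        ,   1.        ]]), 'R': array([[ 0.88025901, -0.47415824,  0.01783357],
       [-0.33736008, -0.65184252, -0.67918297],
       [ 0.33366488,  0.59184059, -0.73375231]]), 't': array([-0.47535336,  0.24370135,  1.14268233])}
sorter 0.79 [258.2, 221.9, 171.8, 164.8]
gate 0.59 [292.7, 245.7, 93.4, 77.6]
cell_rear 0.72 [314.3, 236.9, 26.8, 14.5]
cell_rear 0.57 [259.0, 215.8, 170.5, 170.8]
tray_left 0.98 [260.9, 222.9, 162.7, 163.9]
tray_left 0.42 [374.2, 335.8, 29.4, 21.2]
tray_left 0.17 [295.4, 245.8, 92.5, 76.1]
tray_right 0.63 [260.1, 218.1, 166.2, 171.1]
tray_right 0.52 [292.3, 235.0, 23.2, 12.6]
pad_left 0.65 [295.4, 247.6, 90.6, 74.6]
pad_left 0.4 [160.7, 187.8, 28.7, 24.4]
```

Run:
```python
import cv2,numpy as np
a=cv2.imread('pics/scene0.png')[190:350,150:430];b=cv2.imread('pics/side0.png')[190:420,220:460]
cv2.imwrite('pics/c1.png',cv2.resize(a,None,fx=2.8,fy=2.8,interpolation=cv2.INTER_CUBIC))
cv2.imwrite('pics/c2.png',cv2.resize(b,None,fx=2.6,fy=2.6,interpolation=cv2.INTER_CUBIC))
```

```text
(no output)
```

View pics/c1.png

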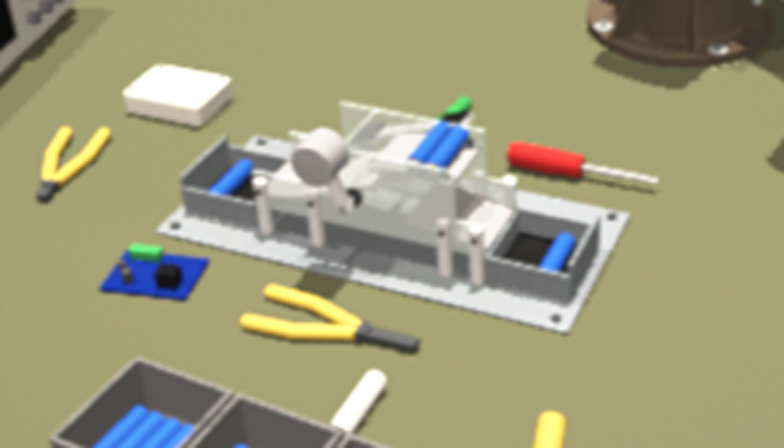

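View pics/c2.png

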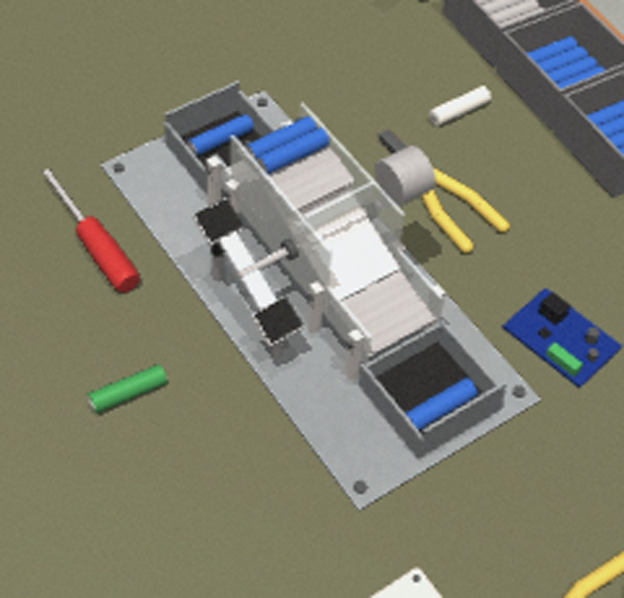

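View pics/side0.png

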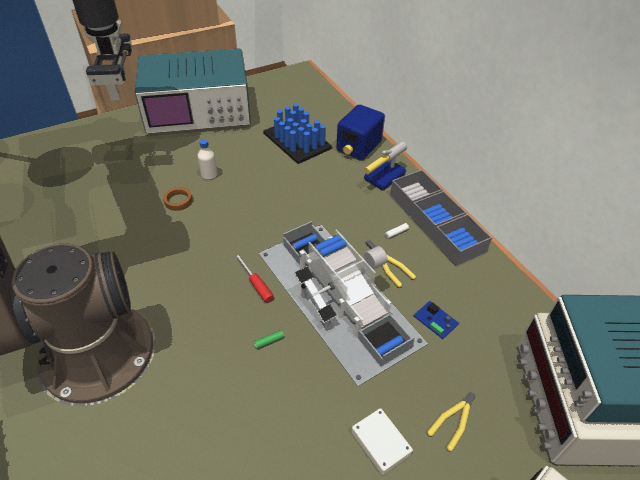

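Side view: the gate and rocker are near (330,290), the two blue waiting cells near (331,245), and the sorted cells at (304,242) and (388,345). The plate corners are at (259,253), (321,225), (358,385) and (428,344).

Possible mix-ups for the waiting cells:
- sorted blue cells in the trays, (304,242) and (388,345)
- green cell, (269,340)
- white cell, (397,230)
- blue cells in the bin (440,215) and the stand (298,130)

I choose the pair in the rack at (331,245).

```bash
cat > h.py <<'E'
from station import arm
import numpy as np
from scipy.optimize import least_squares
def proj(n,X):
    c=arm.get_calibration(n);p=(c['R']@np.atleast_2d(X).T).T+c['t'];q=p@c['mtx'].T;return q[:,:2]/q[:,2:],p[:,2]
def S2W(p,X):
    X=np.atleast_2d(X)/1000.;c,s=np.cos(p[2]),np.sin(p[2]);return np.c_[p[0]+c*X[:,0]-s*X[:,1],p[1]+s*X[:,0]+c*X[:,1],X[:,2]]
def depthpts(n,d):
    c=arm.get_calibration(n);v,u=np.mgrid[:480,:640];K=c['mtx'];P=np.stack([(u-K[0,2])/K[0,0]*d,(v-K[1,2])/K[1,1]*d,d],-1)
    return (P-c['t'])@c['R']
E
python3 - <<'E'
from h import *
z=4
obs={'side':[((-110,225),(259.2,252.7)),((80,225),(320.8,225.4)),((-110,-205),(358.5,385.4)),((80,-205),(427.7,343.8))],
'scene':[((80,225),(355.4,307.9)),((-110,225),(374.3,265.7)),((80,-205),(207.1,272.1))]}
def f(p):
    return np.concatenate([(proj(n,S2W(p,[a+(z,) for a,_ in o]))[0]-np.array([b for _,b in o])).ravel() for n,o in obs.items()])
r=least_squares(f,[.6,0,0.1]);p=r.x;print(p,r.fun.round(1))
np.save('p.npy',p)
for n in obs:
    P=depthpts(n,np.load(f'pics/{n}d.npy'));Q=P-[p[0],p[1],0];c,s=np.cos(p[2]),np.sin(p[2])
    L=np.stack([c*Q[...,0]+s*Q[...,1],-s*Q[...,0]+c*Q[...,1],Q[...,2]],-1)*1000
    for nm,x0,x1,y0,y1,z0 in(('padL',-97,-73,40,60,40),('padR',-97,-73,-60,-40,40),('weight',50,75,-40,40,100),('gateR',-20,20,-50,-25,0),('plate',-108,-95,-190,200,-10),('cells',-25,25,45,95,104),('bench',-180,-120,-100,100,-10)):
        m=(L[...,0]>x0)&(L[...,0]<x1)&(L[...,1]>y0)&(L[...,1]<y1)&(L[...,2]>z0)&(L[...,2]<200)
        print(n,nm,m.sum(),np.median(L[m],0).round(1) if m.any() else '',np.percentile(L[m][:,2],[10,90]).round(1) if m.any() else '')
for nm,X in dict(padL=(-85,50,90),padR=(-85,-50,90),behind=(0,98,125),crest=(0,42,104)).items():print(nm,S2W(p,X).round(4))
E
```

```text
[ 0.5485912  -0.11815048  0.08275797] [-1.8  0.  -0.5 -1.2 -0.9 -0.2 -0.4 -1.3 -2.7 -0.2  0.2 -0.1 -2.1  0.2]
side padL 102 [-85.2  47.   93.3] [48.6 97.1]
side padR 100 [-85.5 -49.4  59.2] [55.4 63.8]
side weight 153 [ 62.7 -27.4 141.3] [134.4 144.4]
side gateR 188 [  0.7 -37.9  65.2] [60.3 68.6]
side plate 924 [-101.4  -22.6    6.5] [ 4.1 56.2]
side cells 336 [ -0.7  57.2 120.4] [106.6 124.3]
side bench 2032 [-151.4   -2.9    2.2] [-0.4  5.6]
scene padL 22 [-85.6  52.9  91.7] [88.9 94.7]
scene padR 0  
scene weight 118 [ 62.9  -5.1 135.9] [116.6 141.7]
scene gateR 26 [ 13.3 -37.1   4.1] [2.4 5. ]
scene plate 118 [-100.4  134.6    4.4] [ 2.3 31.7]
scene cells 173 [  0.4  78.  118.8] [113.1 121.7]
scene bench 152 [-150.    81.4    1.1] [-1.6 23.2]
padL [[ 0.4597 -0.0753  0.09  ]]
padR [[ 0.468 -0.175  0.09 ]]
behind [[ 0.5405 -0.0205  0.125 ]]
crest [[ 0.5451 -0.0763  0.104 ]]
```

The left pad is at z about 92, so it is raised; the right pad is down and cells would currently go right. I'll press the left pad, and the cells should then run to the left tray. First I'll go above the left pad with the fingers shut and the tool's y along the lane.

```bash
python3 -m crank '[[[9,11.2,0,-3],[18,22.4,0,-5.5],[18,22.4,0,-5.5],[18,22.4,0,-5.5],[18,22.4,0,-5.5],[18,22.4,0,-5.5],[18,22.4,0,-5.5],[18,22.4,0,-5.5],[18,22.4,0,-5.5],[18,22.4,0,-5.5],[18,22.4,0,-5.5],[18,22.4,0,-5.5]]]' 1 10
```

```text
t: 2.2
eef_pos: [0.4595, -0.0719, 0.1882]
ee_rot: [3.141, -0.0, 0.078]
force: [-0.2, 0.7, 0.7]
width: 0.0005
gripper_force: 0.0
```

```bash
cat > w.py <<'E'
import sys,cv2
from h import *
from scipy.spatial.transform import Rotation as R
s=arm.get_state();p=np.load('p.npy');d=np.array(s['eef_pos'])-[p[0],p[1],0];c,sn=np.cos(p[2]),np.sin(p[2])
print(s['t'],'sorter frame',(np.array([c*d[0]+sn*d[1],-sn*d[0]+c*d[1],d[2]])*1000).round(1),'yaw err',s['ee_rot'][2]-p[2],s['width'],np.array(s['force']).round(1))
if len(sys.argv)>1:
    n=sys.argv[1];im,dd=arm.grab_frame(n);im=im[:,:,::-1].copy()
    cv2.imwrite(f'pics/{sys.argv[2]}.png',im)
    np.save(f'pics/{sys.argv[2]}d.npy',dd)
E
python3 w.py wrist w1
```

```text
2.2 sorter frame [-84.9  53.4 188.2] yaw err -0.0049890731639467695 0.0005293034964898549 [-0.2  0.7  0.7]
```

View pics/w1.png

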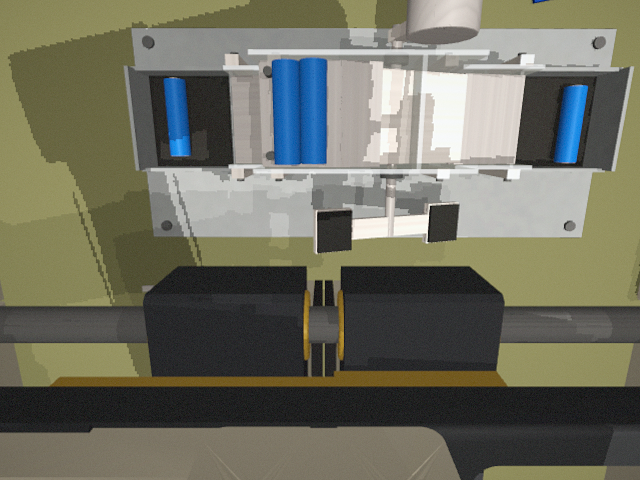

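The wrist view shows the left pad (333,230) larger, hence raised, and the waiting cells at (286,111) and (313,111). The tray cells are at (177,117) and (571,123). Next I'll check the sorter pose and fingertip geometry from this frame.

Run:
```python
from h import *
from scipy.spatial.transform import Rotation as R
s=arm.get_state();c=arm.get_calibration('wrist');M=np.array(c['mount']);K=c['mtx'];d=np.load('pics/w1d.npy');p=np.load('p.npy')
def tool(u,v):
    z=np.median(d[v-1:v+2,u-1:u+2]);return (M@[(u-K[0,2])/K[0,0]*z,(v-K[1,2])/K[1,1]*z,z,1])[:3]
Rt=R.from_euler('xyz',s['ee_rot']).as_matrix()
cc,sn=np.cos(p[2]),np.sin(p[2])
print(M.round(3))
for n,u,v in(('block',160,330),('block',225,275),('block',225,340),('blockin',300,290),('fingerL',318,284),('tipR',330,284),('fing',318,330),('blockR',495,330),('blkRin',345,290)):print(n,d[v,u],(tool(u,v)*1000).round(1))
for n,u,v in(('padL',333,230),('padR',443,222),('rear',286,111),('front',313,111),('rearL',286,62),('rearR',286,160),('plate LT',149,42),('plate RT',599,43),('plate RB',569,226),('plLB',167,226),('bench',60,150)):
    X=Rt@tool(u,v)+s['eef_pos']-[p[0],p[1],0];print(n,(np.array([cc*X[0]+sn*X[1],-sn*X[0]+cc*X[1],X[2]])*1000).round(1))
```

```text
[[ 0.    -0.969 -0.249  0.066]
 [ 1.     0.001 -0.001 -0.   ]
 [ 0.001 -0.249  0.969 -0.197]
 [ 0.     0.     0.     1.   ]]
block 0.07436659 [  31.2  -31.6 -128.4]
block 0.08480291 [  38.2  -21.6 -116.5]
block 0.07590173 [  29.4  -19.1 -128.9]
blockin 0.0755535 [  38.4   -4.8 -125.7]
fingerL 0.0 [  9.5  -2.5 -44.8]
tipR 0.16210678 [  9.2   2.5 -44.1]
fing 0.08114091 [  28.2   -1.3 -122.5]
blockR 0.07470614 [  31.4   32.6 -128.7]
blkRin 0.07542147 [  38.2    4.  -125.2]
padL [-83.7  44.8  91.1]
padR [-84.5 -49.9  57.7]
rear [  1.4  75.9 120.3]
front [  1.3  58.5 121.1]
rearL [ 30.5  75.1 120.2]
rearR [-29.5  76.9 119.7]
plate LT [ 68.3 205.6   6.9]
plate RT [  65.7 -191.9    7. ]
plate RB [ -99.3 -190.5    7. ]
plLB [-97.6 206.9   7. ]
bench [-2.420e+01  3.049e+02 -3.000e-01]
```

```bash
python3 - <<'E'
import numpy as np
p=np.load('p.npy');c,s=np.cos(p[2]),np.sin(p[2]);o=np.array([-.001,-.003]);p[:2]+=[c*o[0]-s*o[1],s*o[0]+c*o[1]];p[2]-=.007;np.save('p.npy',p);print(p)
E
python3 -m crank '[[[0,0,1.5,0],[0,0,3,0],[0,0,3.5,0],[0,0,3.8,0],[0,0,4.0,0],[0,0,4.2,0],[0,0,4.4,0],[0,0,4.6,0],[0,0,4.75,0],[0,0,4.9,0],[0,0,4.9,0]]]'; python3 w.py side s1
python3 - <<'E'
import cv2
b=cv2.imread('pics/s1.png')[210:390,240:440];cv2.imwrite('pics/s1c.png',cv2.resize(b,None,fx=3,fy=3))
E
```

```text
[ 0.54784262 -0.12122287  0.07575797]
t: 3.62
eef_pos: [0.4591, -0.0693, 0.0652]
ee_rot: [3.141, 0.001, 0.08]
force: [0.3, -0.4, -0.4]
width: 0.0005
gripper_force: 0.0
3.625 sorter frame [-84.6  58.5  65.2] yaw err 0.0043681777780623515 0.0004922480921034329 [ 0.3 -0.4 -0.4]
```

View pics/s1c.png

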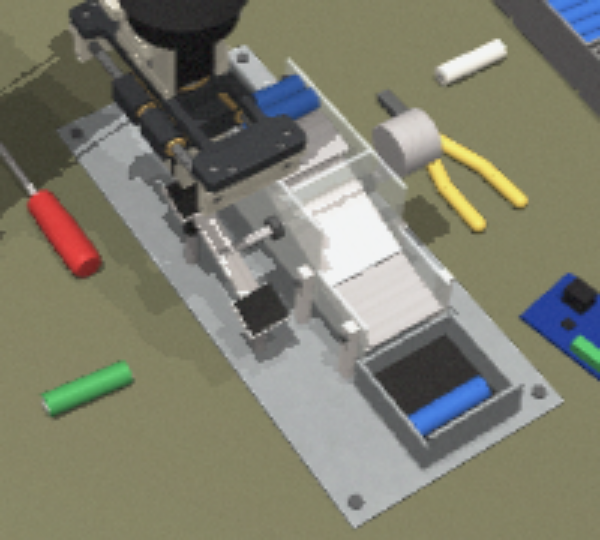

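The weight now leans left, and the right pad (258,308) seems to have come up. I'll raise the tool and confirm by depth.

```bash
python3 -m crank '[[[0,0,-1.5,0],[0,0,-3.5,0],[0,0,-4.9,0],[0,0,-4.9,0],[0,0,-4.9,0]]]'; python3 w.py wrist w2
cat > pts.py <<'E'
import sys
from h import *
from scipy.spatial.transform import Rotation as R
s=arm.get_state();c=arm.get_calibration('wrist');M=np.array(c['mount']);K=c['mtx'];d=np.load(sys.argv[1]).astype(float);p=np.load('p.npy')
v,u=np.mgrid[:480,:640];P=np.stack([(u-K[0,2])/K[0,0]*d,(v-K[1,2])/K[1,1]*d,d],-1)@M[:3,:3].T+M[:3,3]
X=P@R.from_euler('xyz',s['ee_rot']).as_matrix().T+s['eef_pos']-[p[0],p[1],0];cc,sn=np.cos(p[2]),np.sin(p[2])
L=np.stack([cc*X[...,0]+sn*X[...,1],-sn*X[...,0]+cc*X[...,1],X[...,2]],-1)*1000
L[d<.17]=np.nan
def med(nm,x0,x1,y0,y1,z0,z1):
    m=(L[...,0]>x0)&(L[...,0]<x1)&(L[...,1]>y0)&(L[...,1]<y1)&(L[...,2]>z0)&(L[...,2]<z1)
    print(nm,m.sum(),np.nanmedian(L[m],0).round(1) if m.any() else '', np.percentile(L[m],[3,97],0).round(0).tolist() if m.any() else '')
med('padL',-97,-75,40,60,40,120);med('padR',-97,-75,-60,-40,40,120)
med('cells',-25,25,40,110,115,130);med('trayL',-38,38,136,210,12,30);med('trayR',-38,38,-190,-116,12,30);med('gatecells',-25,25,-60,20,85,130)
E
python3 pts.py pics/w2d.npy
```

```text
t: 4.3
eef_pos: [0.4588, -0.0692, 0.1875]
ee_rot: [-3.141, 0.0, 0.08]
force: [-1.8, 0.9, 0.7]
width: -0.0
gripper_force: 0.0
4.3 sorter frame [-84.8  58.6 187.5] yaw err 0.004216710507885343 -1.4419368156263178e-05 [-1.8  0.9  0.7]
padL 718 [-85.9  50.6  91.3] [[-96.0, 41.0, 88.0], [-76.0, 60.0, 95.0]]
padR 514 [-85.8 -49.7  55.7] [[-96.0, -59.0, 52.0], [-76.0, -41.0, 59.0]]
cells 4031 [  1.2  70.7 119.1] [[-23.0, 56.0, 116.0], [24.0, 88.0, 121.0]]
trayL 1646 [  3.7 185.   23.1] [[-28.0, 179.0, 16.0], [34.0, 195.0, 25.0]]
trayR 2332 [  -0.3 -165.1   22.4] [[-33.0, -190.0, 13.0], [31.0, -158.0, 28.0]]
gatecells 1470 [  0.6  -6.  106.3] [[-23.0, -9.0, 96.0], [24.0, 20.0, 119.0]]
```

Run:
```python
from h import *
import cv2
p=np.load('p.npy');print(proj('side',[[.4591,-.0693,.0652],[.4591,-.0693,.130]])[0],proj('side',S2W(p,[(-85,50,90),(-85,50,57),(-85,-50,57),(-85,-50,90)]))[0])
a=cv2.imread('pics/s1.png')[240:320,260:360];b=cv2.imread('pics/side0.png')[240:320,260:360]
cv2.imwrite('pics/cmp.png',np.vstack([cv2.resize(x,None,fx=3.7,fy=3.7,interpolation=cv2.INTER_CUBIC) for x in(a,b)]))
```

```text
[[301.01040151 277.88071557]
 [300.86875219 259.38302935]] [[302.77227298 273.56149959]
 [302.80619315 282.68921458]
 [326.91300013 313.58863547]
 [327.39515291 304.66722321]]
```

View pics/cmp.png

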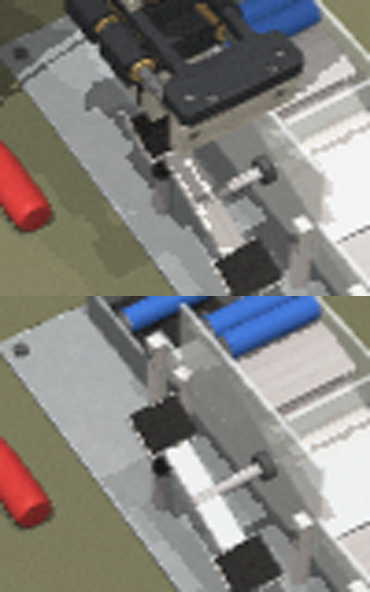

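Run:
```python
from h import *
p=np.load('p.npy');cc,sn=np.cos(p[2]),np.sin(p[2])
L={}
for k,f in(('0','sided'),('1','s1d')):
    Q=depthpts('side',np.load(f'pics/{f}.npy'))-[p[0],p[1],0]
    L[k]=np.stack([cc*Q[...,0]+sn*Q[...,1],-sn*Q[...,0]+cc*Q[...,1],Q[...,2]],-1)*1000
for k in L:
    print(k)
    for v in range(262,296,4):print(v,[tuple(L[k][v,u].round().astype(int).tolist()) for u in range(290,322,5)])
    A=L[k];m=(A[...,0]>50)&(A[...,0]<78)&(abs(A[...,1])<50)&(A[...,2]>115);print('weight',A[m].mean(0))
    m=(A[...,0]>-97)&(A[...,0]<-73)&(A[...,1]>-60)&(A[...,1]<-40)&(A[...,2]>40);print('padR',np.median(A[m],0))
```

```text
0
262 [(-57, 156, 6), (-48, 147, 10), (-46, 126, 29), (-38, 117, 34), (-42, 87, 66), (-37, 74, 76), (-37, 54, 96)]
266 [(-65, 143, 8), (-55, 136, 9), (-45, 128, 12), (-32, 126, 5), (-42, 87, 51), (-37, 73, 62), (-38, 52, 84)]
270 [(-70, 135, 5), (-61, 126, 8), (-89, 54, 101), (-78, 51, 97), (-40, 91, 31), (-38, 73, 49), (-38, 51, 71)]
274 [(-77, 122, 8), (-100, 58, 90), (-92, 51, 92), (-83, 44, 93), (-73, 39, 92), (-37, 73, 33), (-37, 52, 55)]
278 [(-84, 111, 9), (-73, 105, 7), (-97, 42, 90), (-87, 37, 90), (-76, 34, 86), (-30, 83, 2), (-37, 51, 42)]
282 [(-89, 102, 6), (-80, 94, 9), (-101, 35, 86), (-91, 31, 85), (-81, 27, 82), (-39, 69, 7), (-28, 64, 6)]
286 [(-95, 92, 5), (-86, 85, 7), (-75, 79, 6), (-83, 43, 51), (-85, 19, 79), (-42, 64, 0), (-34, 54, 5)]
290 [(-103, 79, 10), (-91, 75, 6), (-82, 68, 7), (-82, 45, 34), (-91, 10, 78), (-81, 5, 77), (-71, 0, 75)]
294 [(-108, 71, 7), (-97, 65, 6), (-88, 57, 8), (-82, 45, 19), (-67, 47, 6), (-84, 0, 70), (-46, 35, 3)]
weight [ 63.73022741 -26.4560603  136.85766601]
padR [-85.24328052 -49.72353261  57.97646041]
1
262 [(-58, 156, 7), (-
[... 405 characters left out ...]
 94), (-122, -38, 205), (-110, -37, 196), (-93, -29, 177)]
278 [(-84, 112, 7), (-73, 106, 6), (-98, 41, 92), (-87, 37, 89), (-117, -30, 181), (-105, -30, 173), (-37, 51, 41)]
282 [(-88, 104, 4), (-474, -587, 1012), (-100, 37, 84), (-92, 30, 86), (-79, 28, 79), (-38, 71, 5), (-29, 63, 7)]
286 [(-97, 89, 10), (-87, 82, 11), (-75, 79, 6), (-83, 43, 51), (-85, 19, 79), (-45, 60, 6), (-35, 53, 7)]
290 [(-103, 79, 9), (-91, 76, 5), (-81, 69, 6), (-83, 44, 35), (-91, 10, 79), (-79, 9, 71), (-70, 2, 73)]
294 [(-107, 73, 4), (-97, 65, 6), (-88, 58, 8), (-83, 44, 19), (-66, 49, 1), (-84, 0, 71), (-48, 33, 7)]
weight [ 63.92941161 -26.71626385 136.56430472]
padR [-84.13826058 -49.72739911  58.49527144]
```

The gate did not move. When raised, the pad's centre sits at y of about 45, and the thin tip passed just outside its edge. I'll shift 12.5 mm inward and press again.

```bash
python3 -m crank '[[[0,0.5,0,0],[0,0.5,2,0],[0,0.5,3.5,0],[0,0.5,3.8,0],[0,0.5,4.1,0],[0,0.5,4.4,0],[0,0.5,4.6,0],[0,0.5,4.8,0],[0,0.5,5.0,0],[0,0.5,5.0,0]]]'; python3 w.py;  python3 -m crank '[[[0,0,-1.5,0],[0,0,-3.5,0],[0,0,-5,0],[0,0,-5,0],[0,0,-5,0]]]'; python3 w.py wrist w3;python3 pts.py pics/w3d.npy
```

```text
t: 5.6
eef_pos: [0.46, -0.0817, 0.0627]
ee_rot: [3.142, 0.001, 0.08]
force: [0.6, 0.1, 1.1]
width: 0.0005
gripper_force: 0.0
5.6 sorter frame [-84.6  46.   62.7] yaw err 0.004424505343358406 0.00047373768605884706 [0.6 0.1 1.1]
t: 6.22
eef_pos: [0.4599, -0.0816, 0.1877]
ee_rot: [-3.141, 0.0, 0.08]
force: [-0.5, -0.1, 0.4]
width: 0.0008
gripper_force: 0.0
6.225 sorter frame [-84.7  46.1 187.7] yaw err 0.004221283111729576 0.0007603821561446905 [-0.5 -0.1  0.4]
padL 724 [-86.   50.5  91.1] [[-96.0, 41.0, 87.0], [-76.0, 60.0, 95.0]]
padR 515 [-85.9 -49.9  55.6] [[-96.0, -59.0, 52.0], [-76.0, -41.0, 59.0]]
cells 4017 [  0.8  70.8 119.1] [[-23.0, 56.0, 115.0], [24.0, 88.0, 121.0]]
trayL 1663 [  3.8 184.7  23. ] [[-28.0, 179.0, 16.0], [34.0, 194.0, 25.0]]
trayR 2297 [  -0.4 -165.2   22.5] [[-33.0, -190.0, 13.0], [30.0, -158.0, 28.0]]
gatecells 1345 [  0.7  -6.  105.6] [[-23.0, -9.0, 95.0], [24.0, 20.0, 119.0]]
```

```bash
python3 w.py side s2
python3 - <<'E'
from h import *
import cv2
s=arm.get_state();e=s['eef_pos'];
a=cv2.imread('pics/s2.png')
uv=proj('side',[e])[0][0];print(uv)
u,v=uv.round().astype(int)
b=cv2.resize(a[v-70:v+60,u-60:u+100],None,fx=4.5,fy=4.5,interpolation=cv2.INTER_CUBIC)
cv2.circle(b,(int((uv[0]-u+60)*4.5),int((uv[1]-v+70)*4.5)),5,(0,0,255),1);cv2.imwrite('pics/s2c.png',b)
Q=depthpts('side',np.load('pics/s2d.npy'))-e
for r in range(v-40,v+20,4):print(r,[tuple((Q[r,c]*1000).round().astype(int).tolist()) for c in range(u-20,u+24,5)])
E
```

```text
6.275 sorter frame [-85.   46.1 187.1] yaw err 0.00426024286498998 0.0005220538438848648 [-0.6 -0.9 -0.5]
[303.6313299  245.66274534]
206 [(-39, 6, 127), (-32, -2, 131), (-20, 0, 124), (-24, -28, 149), (-12, -26, 142), (3, -18, 129), (10, -23, 130), (17, -30, 133), (22, -40, 139)]
210 [(-38, 9, 114), (-37, -13, 132), (-28, -16, 130), (-22, -23, 134), (-21, -42, 150), (-3, -28, 130), (5, -33, 130), (16, -33, 126), (26, -35, 123)]
214 [(83, 277, -187), (-37, -11, 120), (-33, -26, 131), (-25, -29, 130), (-23, -46, 143), (-17, -55, 149), (3, -37, 124), (15, -36, 118), (6, -69, 151)]
218 [(76, 263, -186), (88, 257, -187), (-36, -31, 126), (-28, -37, 128), (-20, -40, 126), (-21, -62, 146), (-14, -68, 149), (-5, -71, 148), (1, -78, 150)]
222 [(67, 245, -182), (80, 241, -184), (-36, -31, 115), (-30, -39, 120), (-24, -49, 126), (-27, -74, 150), (-19, -78, 150), (-11, -82, 150), (-3, -85, 148)]
226 [(63, 236, -187), (73, 226, -183), (85, 221, -183), (-10, 1, 63), (-28, -56, 124), (-31, -82, 149), (-24, -87, 150), (-15, -90, 149), (-8, -95, 150)]
230 [(55, 221, -184), (68, 217, -187), (62, 173,
[... 618 characters left out ...]
, -163), (57, 136, -164), (73, 140, -176), (43, 57, -80), (50, 45, -71), (58, 36, -67), (69, 33, -69)]
250 [(23, 152, -178), (33, 144, -175), (36, 122, -154), (57, 136, -180), (68, 129, -179), (44, 58, -95), (45, 36, -73), (52, 26, -66), (60, 17, -62)]
254 [(18, 143, -182), (29, 136, -180), (35, 120, -167), (49, 121, -176), (41, 77, -127), (44, 58, -109), (44, 34, -85), (48, 18, -70), (58, 13, -70)]
258 [(12, 130, -180), (23, 125, -181), (33, 116, -178), (37, 96, -159), (42, 79, -143), (44, 58, -123), (46, 37, -103), (47, 16, -81), (56, 9, -79)]
262 [(6, 119, -181), (18, 114, -182), (27, 105, -178), (35, 94, -170), (43, 81, -162), (38, 46, -122), (46, 36, -116), (46, 13, -91), (48, -5, -74)]
```

View pics/s2c.png

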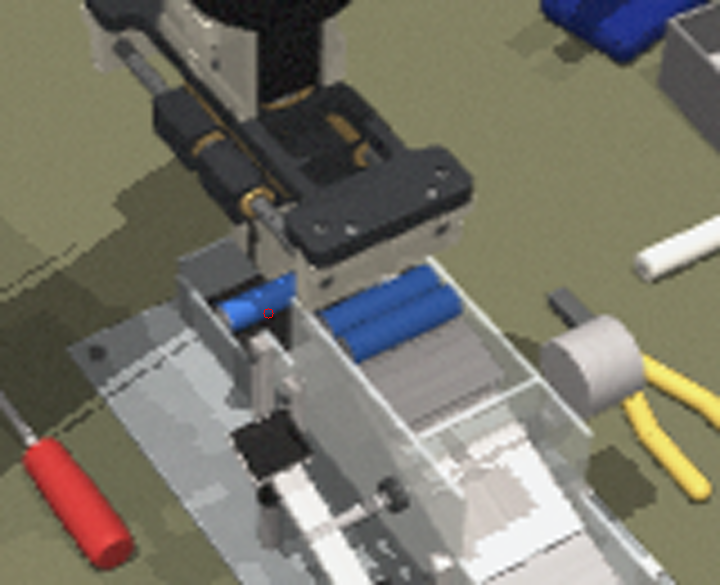

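The fingertips end about 44 mm above the reported TCP: the wrist depth put the finger at tool z of about -44, and the side depth agrees. So nothing has been touched yet. I'll measure the tip from the wrist depth, then press deeper.

```bash
python3 - <<'E'
from h import *
c=arm.get_calibration('wrist');M=np.array(c['mount']);K=c['mtx']
for f in('w1d','w2d','w3d'):
    d=np.load(f'pics/{f}.npy').astype(float)
    for v in range(276,330,6):
        o=[]
        for u in(317,325,331):
            z=d[v,u];o.append((M[:3,:3]@[(u-K[0,2])/K[0,0]*z,(v-K[1,2])/K[1,1]*z,z]+M[:3,3]).__mul__(1000).round(0).tolist())
        print(f,v,o)
    break
E
python3 -m crank '[[[0,0,2.4,0],[0,0,4.6,0],[0,0,5.3,0],[0,0,5.5,0],[0,0,5.7,0],[0,0,5.9,0],[0,0,6.1,0],[0,0,6.3,0],[0,0,6.45,0],[0,0,6.6,0],[0,0,6.6,0]]]'; python3 w.py
```

```text
w1d 276 [[-68.0, -7.0, 188.0], [-68.0, 1.0, 188.0], [-69.0, 8.0, 188.0]]
w1d 282 [[9.0, -3.0, -42.0], [9.0, 0.0, -42.0], [9.0, 3.0, -41.0]]
w1d 288 [[9.0, -3.0, -49.0], [10.0, 0.0, -50.0], [9.0, 3.0, -49.0]]
w1d 294 [[9.0, -3.0, -55.0], [9.0, 0.0, -55.0], [9.0, 3.0, -55.0]]
w1d 300 [[9.0, -3.0, -62.0], [9.0, 0.0, -62.0], [9.0, 3.0, -60.0]]
w1d 306 [[32.0, -2.0, -118.0], [32.0, 0.0, -119.0], [31.0, 1.0, -117.0]]
w1d 312 [[31.0, -2.0, -120.0], [31.0, 0.0, -120.0], [31.0, 1.0, -121.0]]
w1d 318 [[30.0, -2.0, -120.0], [30.0, 0.0, -121.0], [31.0, 1.0, -122.0]]
w1d 324 [[30.0, -2.0, -124.0], [29.0, 0.0, -121.0], [29.0, 1.0, -122.0]]
t: 7.7
eef_pos: [0.4603, -0.0817, 0.0229]
ee_rot: [3.142, 0.0, 0.08]
force: [0.3, 0.7, 0.7]
width: 0.0
gripper_force: 0.2
7.7 sorter frame [-84.3  46.   22.9] yaw err 0.004512032777978112 9.43318259928193e-06 [0.3 0.7 0.7]
```

```bash
python3 -m crank '[[[0,0,-1.5,0],[0,0,-3.5,0],[0,0,-5,0],[0,0,-5,0],[0,0,-5,0]]]'; python3 w.py wrist w4;python3 pts.py pics/w4d.npy
```

```text
t: 8.32
eef_pos: [0.4598, -0.0817, 0.1476]
ee_rot: [-3.141, 0.0, 0.08]
force: [0.1, 0.1, 0.2]
width: 0.0004
gripper_force: 0.0
8.325 sorter frame [-84.8  46.1 147.6] yaw err 0.004182297098135709 0.00039459577077188563 [0.1 0.1 0.2]
padL 746 [-85.8  49.7  57. ] [[-96.0, 41.0, 53.0], [-76.0, 60.0, 61.0]]
padR 937 [-85.7 -48.7  91.7] [[-96.0, -58.0, 88.0], [-76.0, -41.0, 95.0]]
cells 5643 [  1.1  70.8 119.1] [[-23.0, 56.0, 116.0], [24.0, 88.0, 121.0]]
trayL 2127 [  4.1 184.4  23. ] [[-28.0, 179.0, 15.0], [34.0, 194.0, 25.0]]
trayR 3030 [  -0.3 -165.1   22.4] [[-34.0, -190.0, 13.0], [31.0, -158.0, 28.0]]
gatecells 5898 [  1.1 -33.3  91.9] [[-23.0, -51.0, 85.0], [24.0, 19.0, 119.0]]
```

View pics/w4.png

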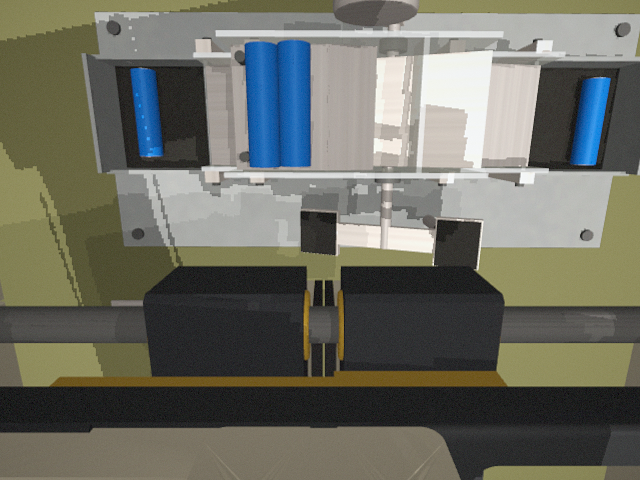

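The gate is over: the left pad (319,232) is down at z 57, the right pad (458,243) is up at z 92, and both cells wait untouched at (262,103) and (294,103). Now I'll go behind the rear cell.

```bash
python3 -m crank '[[[1.7,-1.45,0,0],[3.4,-2.9,0,0],[3.4,-2.9,0,0],[3.4,-2.9,0,0],[3.4,-2.9,1.2,0],[3.4,-2.9,2.2,0],[3.4,-2.9,3,0],[3.4,-2.9,3.2,0],[3.4,-2.9,3.2,0]]]'; python3 w.py wrist w5;python3 pts.py pics/w5d.npy
python3 w.py side s3
python3 - <<'E'
import cv2
b=cv2.imread('pics/s3.png')[190:310,250:410];cv2.imwrite('pics/s3c.png',cv2.resize(b,None,fx=4.5,fy=4.5,interpolation=cv2.INTER_CUBIC))
E
```

```text
t: 9.5
eef_pos: [0.5389, -0.0031, 0.0681]
ee_rot: [3.141, 0.0, 0.08]
force: [-0.6, 0.1, 0.6]
width: 0.0004
gripper_force: 0.0
9.5 sorter frame [  0.  118.4  68.1] yaw err 0.00400930755017008 0.0004178848033763546 [-0.6  0.1  0.6]
padL 0  
padR 0  
cells 0  
trayL 2166 [ 14.5 185.8  24.2] [[-9.0, 179.0, 17.0], [37.0, 195.0, 26.0]]
trayR 0  
gatecells 1717 [ 6.5 -5.6 99.3] [[-24.0, -7.0, 95.0], [24.0, 20.0, 110.0]]
9.55 sorter frame [  0.5 118.6  68.6] yaw err 0.00420946546291294 0.0005768319903396603 [-0.7 -0.   0.5]
```

View pics/s3c.png

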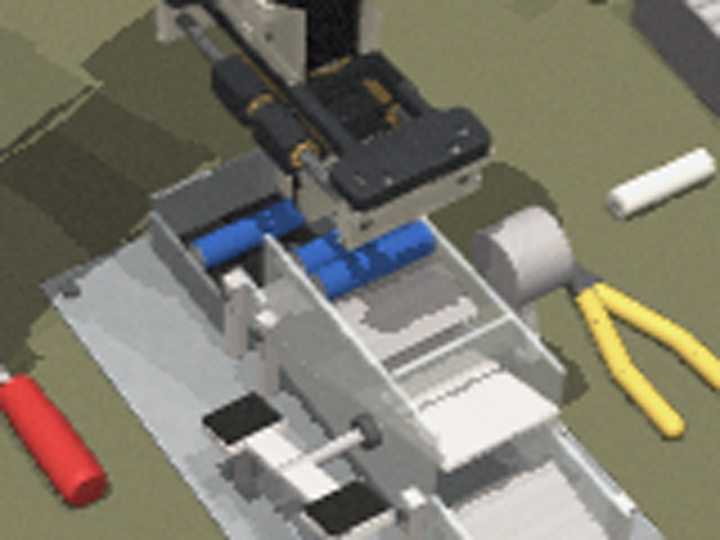

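The finger stands behind the rear cell, and both cells are still in the rack at (370,255). I'll push slowly.

```bash
cat > cam.py <<'E'
from h import *
p=np.load('p.npy');cc,sn=np.cos(p[2]),np.sin(p[2])
for n in('side','scene'):
    im,d=arm.grab_frame(n);Q=depthpts(n,d)-[p[0],p[1],0];L=np.stack([cc*Q[...,0]+sn*Q[...,1],-sn*Q[...,0]+cc*Q[...,1],Q[...,2]],-1)*1000
    r,g,b=[im[...,i].astype(int) for i in range(3)];m=(b>r+50)&(b>g+25)&(abs(L[...,0])<36)&(L[...,1]>-200)&(L[...,1]<215)&(L[...,2]>8)
    for y in range(-200,215,10):
        k=m&(L[...,1]>=y)&(L[...,1]<y+10)
        if k.sum()>5:print(n,y,k.sum(),L[k].mean(0).round(0))
E
python3 -m crank '[[[0,0.15,0,0],[0,0.3,0,0],[0,0.4,0,0],[0,0.5,0,0],[0,0.6,0,0],[0,0.7,0,0],[0,0.8,0,0],[0,0.9,0,0],[0,1.0,0,0],[0,1.1,0,0],[0,1.2,0,0],[0,1.2,0,0]]]';python3 w.py;python3 cam.py
```

```text
t: 11.1
eef_pos: [0.5416, -0.0328, 0.0679]
ee_rot: [3.142, 0.0, 0.08]
force: [-0.5, 0.1, -0.4]
width: 0.0003
gripper_force: 0.0
11.1 sorter frame [ 0.4 88.7 67.9] yaw err 0.004174909419109626 0.00034780216420402486 [-0.5  0.1 -0.4]
side -180 130 [  -1. -174.   24.]
side -170 98 [  -2. -166.   26.]
side 30 75 [ -4.  37. 118.]
side 40 32 [-22.  44. 124.]
side 50 46 [-17.  57. 121.]
side 60 35 [-16.  64. 122.]
side 170 59 [ -1. 178.  22.]
side 180 88 [  4. 184.  26.]
side 190 12 [  5. 193.  24.]
scene -190 8 [ -16. -187.   10.]
scene -170 46 [  -2. -164.   24.]
scene -160 45 [  -4. -157.   20.]
scene 40 40 [  3.  46. 122.]
scene 50 54 [  4.  54. 119.]
scene 60 29 [ 17.  65. 121.]
scene 70 15 [ 22.  72. 118.]
scene 180 34 [  0. 186.  24.]
scene 190 61 [ -1. 195.  22.]
```

The front cell is almost on the crest. I'll continue.

```bash
python3 -m crank '[[[0,0.08,0,0],[0,0.16,0,0],[0,0.24,0,0],[0,0.24,0,0],[0,0.24,0,0],[0,0.24,0,0],[0,0.34,0,0],[0,0.44,0,0],[0,0.54,0,0],[0,0.64,0,0],[0,0.72,0,0],[0,0.72,0,0]]]';python3 w.py;python3 cam.py
```

```text
t: 12.7
eef_pos: [0.543, -0.0507, 0.0679]
ee_rot: [3.142, 0.0, 0.08]
force: [0.9, -0.2, 0.8]
width: 0.0005
gripper_force: 0.0
12.7 sorter frame [ 0.5 70.7 67.9] yaw err 0.004124578396085418 0.0005443318953268371 [ 0.9 -0.2  0.8]
side -180 132 [  -1. -174.   24.]
side -170 96 [  -3. -166.   26.]
side 30 53 [-16.  37. 126.]
side 40 46 [-15.  44. 124.]
side 170 65 [  2. 177.  22.]
side 180 82 [  1. 184.  26.]
side 190 80 [  3. 197.  24.]
side 200 58 [  5. 204.  26.]
scene -190 13 [ -14. -188.    9.]
scene -170 48 [  -3. -164.   24.]
scene -160 45 [  -5. -157.   20.]
scene 40 24 [ 15.  47. 122.]
scene 50 21 [ 23.  54. 119.]
scene 180 39 [ -2. 186.  24.]
scene 190 57 [ -1. 195.  23.]
scene 200 30 [  5. 204.  25.]
```

The first cell is in the left tray. The second is right at the crest, so I'll give it a last push.

```bash
python3 -m crank '[[[0,0.1,0,0],[0,0.2,0,0],[0,0.3,0,0],[0,0.3,0,0],[0,0.3,0,0],[0,0.3,0,0],[0,0.3,0,0],[0,0.3,0,0],[0,0.3,0,0]]]';python3 w.py;python3 cam.py
```

```text
t: 13.92
eef_pos: [0.5436, -0.0579, 0.068]
ee_rot: [3.142, 0.0, 0.08]
force: [-0.2, 0.5, -0.2]
width: 0.0006
gripper_force: 0.0
13.925 sorter frame [ 0.6 63.4 68. ] yaw err 0.0044908163788045935 0.0006481032963756176 [-0.2  0.5 -0.2]
side -180 132 [  -1. -174.   24.]
side -170 98 [  -2. -166.   26.]
side 150 19 [ -8. 157.  23.]
side 160 27 [-13. 164.  27.]
side 170 66 [  4. 177.  23.]
side 180 81 [  1. 184.  26.]
side 190 75 [  3. 196.  25.]
side 200 58 [  4. 204.  26.]
scene -190 10 [  -8. -187.   10.]
scene -170 41 [  -2. -164.   24.]
scene -160 49 [  -4. -158.   20.]
scene 150 17 [ 12. 156.  23.]
scene 160 50 [  6. 166.  23.]
scene 170 35 [-10. 174.  20.]
scene 180 40 [ -1. 186.  24.]
scene 190 55 [ -1. 195.  23.]
scene 200 30 [  4. 204.  24.]
```

Both cells are in the left tray. I'll lift straight up and check the gate and scene.

```bash
python3 -m crank '[[[0,0,-1,0],[0,0,-2.5,0],[0,0,-4,0],[0,0,-4.8,0],[-2,0,-4.8,0],[-4,0,-4.8,0],[-4,0,-4.8,0],[-4,0,-4.8,0]]]';python3 w.py wrist w6;python3 pts.py pics/w6d.npy
```

```text
t: 15.02
eef_pos: [0.4444, -0.0659, 0.1886]
ee_rot: [-3.141, -0.002, 0.08]
force: [-0.0, 0.8, 0.3]
width: 0.0007
gripper_force: 0.0
15.025 sorter frame [-99.   63.  188.6] yaw err 0.0046652505725117005 0.0006659928072083069 [-0.   0.8  0.3]
padL 609 [-85.7  50.1  57.2] [[-96.0, 40.0, 53.0], [-76.0, 59.0, 61.0]]
padR 728 [-85.7 -48.7  91.9] [[-96.0, -58.0, 89.0], [-76.0, -41.0, 95.0]]
cells 0  
trayL 4768 [  5.2 183.4  23.4] [[-27.0, 147.0, 17.0], [34.0, 208.0, 26.0]]
trayR 2548 [   0.  -165.8   22.6] [[-33.0, -190.0, 13.0], [31.0, -158.0, 28.0]]
gatecells 4596 [  1.  -32.7  92.1] [[-23.0, -51.0, 85.0], [24.0, 19.0, 119.0]]
```

View pics/w6.png

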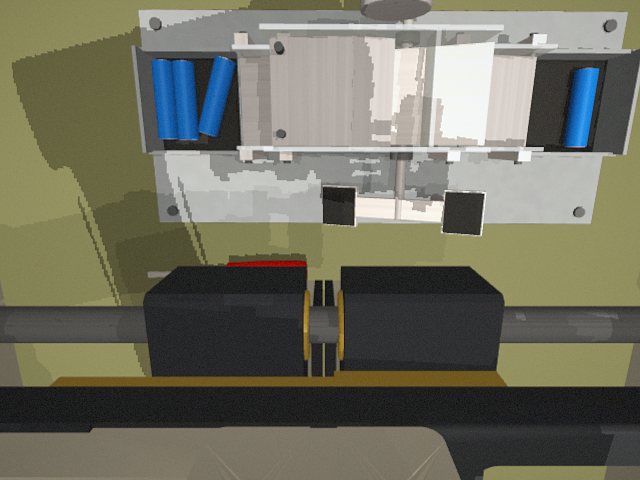

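Three cells lie in the left tray (163–217,97), one in the right tray (581,107). The rack is empty and the gate is fully over, with the left pad (339,206) down.

```bash
python3 -c "
from station import arm
print(arm.job_done())"
```

```text
the job is handed in; nothing more can be done
None
```

I rocked the gate fully over to its other side, then pushed both waiting cells over the crest into the left tray. The earlier sorted cells stayed in their trays, and the job was handed in at about 15 s.

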